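Shut the objectives drawer, dial the padlock open and hold it out over the cabinet

ROBOT

A 6-joint arm with a two-finger parallel gripper is mounted at the origin on the work surface. World frame = base frame: x ahead of the robot, y to its left, z up, the work surface at z = 0. Lengths are in m, angles in rad, forces in N, time in s.
With the tool pointing down it reaches from about 0.225 to 0.875 m from the base axis. Payload 3.4 kg.
Tool frame: the origin (TCP) lies between the finger pads; the fingertips stand 22 mm ahead of it and the grasp point (between the pads) lies 3 mm ahead of it (manip.finger_overhang is the distance from the TCP to the fingertips, in m); z points along the fingers, y is the line along which they close (so a half turn about z gives the same grasp; the last joint's range is limited). The gripper opens to 85 mm and grips with 20 to 120 N. Pads are 22 mm wide; open, the fingers measure 114 mm over their backs; the gripper's body (76 mm by 85 mm) begins 54 mm behind the grasp point. The pads swing forward as they close: fully open they stand 13 mm farther back than shut.
Start: joints at [1.174, 0.276, 1.505, -0, 1.361, -0.121], TCP at [0.157, 0.553, 0.253] pointing down, gripper open.
Joint ranges: [-2.89, 2.89], [-0.75, 2.08], [0.22, 2.7], [-1.18, 4.32], [0.11, 2.71], [-2.7, 2.7]. Speed limits (rad/s): [2.57, 2.57, 3.14, 3.14, 3.14, 3.14].

INTERFACE

Orientations are given as a unit quaternion [w, x, y, z].
In Python, from rig import get_state, eyes, order, manip gives the robot as it stands.
- The arm moves only by the tool drive_tool, never from a script. Its argument "rows" is a list of rows, each a list of 4 numbers: the shift along the tool's x, y, z in units of 25 mm (1.0 is 25 mm), then the turn about the tool's z in units of 6 degrees (1.0 is 6 degrees). A call has exactly 8 rows; each row is the pose to reach, as a shift and turn from the pose commanded when the call began, along the tool's axes at that moment; what a row does not reach only later rows make up. A row lasts 1/12 s, in which the tool goes at most 41.7 mm and 7.16 degrees, less where a joint would pass 70% of its speed; a pose out of reach is approached as far as the arm can. A call with a gripper value outside its range is refused whole. "grip" is the finger opening in mm, from 0 to 85.4, set as the call begins (left out, the last holds). The fingers move at their own pace and stop on an object; "newtons" is the grip in N (left out, the last holds). Time passes only in rows, so rows that repeat a pose let the fingers close, or fill a call up. It gives the time, the measured TCP pose, the force, the opening and the grip force at its end, in the units of the state.
- get_state(): the state, without advancing time (a new reading comes with each control period).
- eyes.get_image(name): name is "side" or "top"; returns (picture, depth): 400x640x3 uint8, red, green, blue; 400x640 float32, m along the optical axis (not along the pixel's ray), 0 where there is no reading.
- eyes.camera_info(name): a dict with "fx", "fy", "cx", "cy" (pixels), "dist" ([k1, k2, p1, p2, k3] as OpenCV has them; the pictures are not rectified), "R" (3x3) and "t" (3): a world point X has camera coordinates R X + t. Camera axes: x right, y down, z forward; pixel columns grow to the right and rows downward; lengths in m; the calibration is good to about 2 mm. A picture is of the moment at which its call begins. camera_info takes no time and is no camera call.
- order.sign_off(): hands the job in; it is judged then, once.
The state is a dict: "clock": time; "qpos": joint angles; "qd": joint speeds; "effort": joint torques, N m; "position": TCP position; "ee_rot": TCP orientation; "contact_force": force on the tool from outside, world axes, zero at the start; "moment": the same for the moment, N m; "width": finger opening in m; "gripper_force": force on a finger pad.
Only numpy, scipy, OpenCV 4.12 (cv2) and the standard library are available. Lean on these libraries where they do the work, as an engineer would, in place of code of your own. Each camera call takes 0.05 s, during which the arm holds its last target. There are 200 camera calls.

TASK

Push the open drawer of the small cabinet fully home until it snaps in. Then, with the red padlock lying in its metal stand, slowly turn its black dial clockwise until you feel it click and the shackle jumps out a few millimetres, and pull the shackle out to its stop; only then lift the padlock out. Finish while holding it: keep the open padlock level, gripped and touching nothing else, its case straight above the steel staple on the cabinet's top and about 80 mm clear of it, and leave the three other things alone.

Things in the scene. Friction and masses are not known exactly. Their poses are not given: they have to be found in the camera images.
- drawer (a joint): slide of the blue-fronted drawer, m: 0 = fully home, grows as it comes out (up to 0.12), towards the robot's side of the cabinet. It slides with about 1.5 N of friction; over the last 15 mm a sprung detent must be overcome (up to about 7 N), after which it snaps home and stays
- drawer_face (a point): middle of the drawer front's outer face, 85 mm above the table; x points level into the cabinet (the way it closes), y along the front. Flat panel 216 mm wide, from 5 to 100 mm above the table. The fixed cream cabinet is 220 wide, 190 deep, 105 mm high; with the drawer home the face stands 13 mm in front of it
- staple (a point): point on top of the steel staple (a small upright wire loop, 30 mm wide, reaching 19 mm above the cabinet's top), 125 mm above the table, on the middle of the cabinet's top, 45 mm behind its front edge
- stand: fixed aluminium stand for the padlock, 82 x 78 mm, 22 mm high, with a 10 mm high, 8 mm wide rim round its top in which the padlock's case sits with 1 mm of play. Origin at the centre of its underside
- padlock: loose red padlock on its back, about 0.45 kg: case 64 (x) by 60 (y) by 32 mm high, origin at the centre of its underside, 22 mm above the table in the stand; z up, the shackle sticks out along -x. The stand's rim covers the lowest 10 mm of the case; above that its sides (60 mm across y) can be gripped from above, straddling the dial
- dial_grip (a point): point on the axis of the round black dial, a ribbed upright drum 38 mm in diameter (about 40 over the ribs), 24 mm high, on the middle of the case. The point is 3 mm below the dial's flat top, which is 57 mm above the case's underside. Can be gripped at any yaw, fingertips just above the case
- dial (a joint): dial angle, rad, grows clockwise seen from above; turns with about 0.07 N m. The notch lies 0.4 to 1.4 rad clockwise of the start, unmarked, to be felt: when turned slowly (under 1 rad/s) into it, the shackle jumps out 6 to 9 mm and the dial turns no further
- shackle (a joint): how far the shackle is out, m: 0 = locked, 0.006 to 0.009 = sprung out by the click, 0.022 = fully open at its stop. Once clicked it is pulled along the padlock's -x with about 2.5 N and stays where it is left; before that it is held fast
- shackle_crown (a point): centre of the cross bar of the U-shaped steel shackle (round bar 9 mm thick, along the padlock's y, straight for 31 mm, legs 43 mm apart), 18 mm above the case's underside. Locked, it is 78 mm from the padlock's origin along its -x, with 41 mm free between bar and case; the stand's rim, lower than the bar, takes 9 mm of that
- eyepiece: bystander: black eyepiece 40 mm wide, 50 mm high, standing on the rear part of the cabinet's top. Origin at its underside
- jar: bystander: jar with a red cap, 36 mm wide, 55 mm high, on the bench between the cabinet and the stand. Origin at its underside
- slide_box: bystander: blue box 85 x 34 x 30 mm on the bench beside the stand. Origin at the centre of its underside

How it is judged:
On the way, in this order (a step that is already met when the one before it is completed fails the run):
1. the drawer is pushed home into its detent (value of joint drawer below 0.005 m), for 0.3 s.
2. the dial clicks into its notch: the shackle has sprung out, the padlock still in its stand (value of joint drawer below 0.005 m and value of joint shackle above 0.003 m and distance between padlock and stand below 0.03 m), for 0.2 s.
3. the shackle is pulled out to its stop, the padlock still in its stand (value of joint drawer below 0.005 m and value of joint shackle above 0.017 m and distance between padlock and stand below 0.03 m), for 0.2 s.
At the end, for the whole second after the job is handed in: The drawer is home (within 5 mm), the shackle is out by at least 17 mm, and the fingers hold the padlock (over 3 N) level within 0.3 rad, still, its origin within 50 mm sideways of the staple and its underside 155 to 300 mm above the bench, touching neither cabinet nor stand (value of joint drawer below 0.005 m and value of joint shackle above 0.017 m and contact force between the fingers and padlock above 3 N and horizontal distance between padlock and staple below 0.05 m and height (world z) of padlock between 0.155 and 0.3 m and angle between padlock's own z axis and vertical below 0.3 rad and linear speed of padlock below 0.05 m/s and contact force between padlock and cabinet below 0.1 N and contact force between padlock and stand below 0.1 N); the arm keeps its last pose, push and grip.
It fails at once if the padlock leaves its stand before the shackle is open (distance between padlock and stand above 0.04 m and value of joint shackle below 0.015 m).
It fails at once if a bystander is moved by more than 25 mm or tipped (distance of any of eyepiece, jar, slide_box from where it was at the start of the episode above 0.025 m or angle between any of eyepiece, jar, slide_box's own z axis and vertical above 0.4 rad).
It also fails if it takes over 72 s, if anything falls off the work surface, if the arm or the gripper's body presses on something with over 40 N, if the wrist force passes 120 N, or if a joint passes its speed limit or range.

## Working session

There is one attempt and no reset: what is moved stays moved. The work goes in short steps, Python scripts to look and compute and a tool call to move; the robot and the scene stay as the last step left them, time stands still between calls to the robot, and variables do not carry over. Pictures are saved under pics/ and viewed, at most 10 in all, crops included, and the job is handed in when it is done.

Besides the shell and the picture viewer there is one more tool, called as name(argument=value, ...), one argument or row to a line, values as JSON. drive_tool: Moves the arm, as the interface text tells. Its arguments: {"type":"object","properties":{"rows":{"type":"array","items":{"type":"array","items":{"type":"number"}}},"grip":{"type":"number"},"newtons":{"type":"number"}},"required":["rows"]}

```bash
mkdir -p pics; python3 - <<'E'
from rig import get_state, eyes, order, manip
import cv2,numpy as np
s=get_state();print(s)
print(manip.finger_overhang)
for n in("side","top"):
    im,d=eyes.get_image(n);cv2.imwrite(f"pics/{n}0.png",im[:,:,::-1]);np.save(f"pics/{n}0.npy",d);print(n,eyes.camera_info(n))
E
```

```text
{'clock': 0.0, 'qpos': array([ 1.17399162e+00,  2.76625199e-01,  1.50616291e+00,  8.34836685e-06,
        1.36070268e+00, -1.20996220e-01]), 'qd': array([-1.32238906e-04, -3.53347393e-04, -8.47513444e-04,  6.84212469e-04,
       -1.23861851e-03, -4.74377980e-05]), 'effort': array([-1.17830219e-03, -4.16760778e+01, -2.45804483e+01, -2.29290999e-04,
        1.08845255e-02,  1.40155740e-05]), 'position': array([0.15639249, 0.55280321, 0.25241059]), 'ee_rot': array([-2.46923598e-04,  1.37468363e-01,  9.90505703e-01, -9.16391589e-04]), 'contact_force': array([-0.51281862,  0.28590054, -0.16823699]), 'moment': array([-0.04275272,  0.00540846,  0.04123927]), 'gripper_force': 0.0, 'width': 0.08549588671919471}
0.022
side {'fx': 424.66572855490847, 'fy': 424.66572855490847, 'cx': 313.6392782020724, 'cy': 202.8710117480308, 'dist': array([-0.03571252,  0.        ,  0.        ,  0.        ,  0.        ]), 'R': array([[ 0.73571734, -0.67720966, -0.01034724],
       [-0.39176159, -0.41304624, -0.8221409 ],
       [ 0.55248787,  0.60891697, -0.56919002]]), 't': array([-0.42807313,  0.34517003,  0.87330827])}
top {'fx': 399.2015585910482, 'fy': 399.2015585910482, 'cx': 325.86074737747265, 'cy': 199.9606224704661, 'dist': array([-0.09339237,  0.        ,  0.        ,  0.        ,  0.        ]), 'R': array([[-0.01084789, -0.99978154, -0.01786631],
       [-0.99167485,  0.01304918, -0.12810429],
       [ 0.12830945,  0.01632791, -0.99159976]]), 't': array([0.07002131, 0.61606298, 1.03649024])}
```

View pics/side0.png

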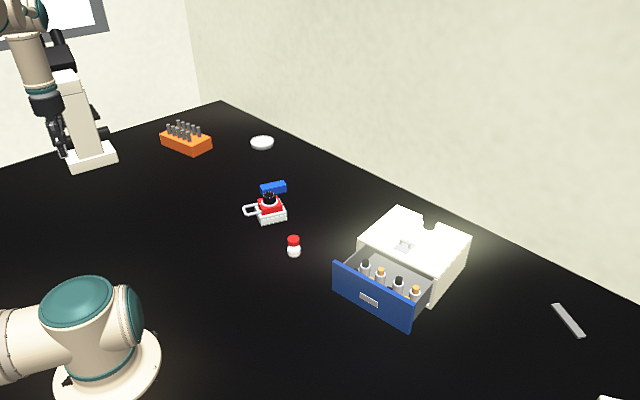

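View pics/top0.png

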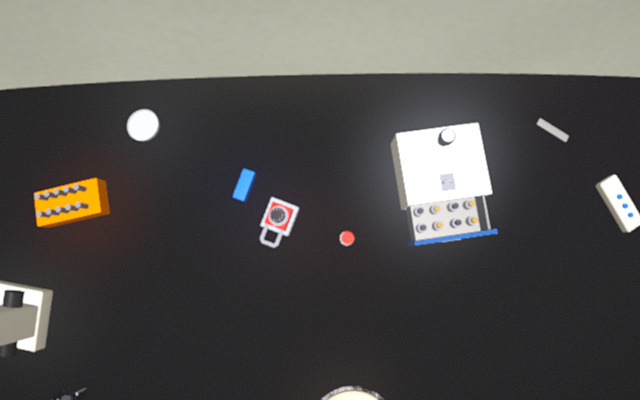

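The side view shows the padlock at about (268,207), the jar at (293,246) and the drawer front from (333,263) to (411,328). In the top view the padlock is at (279,215), the jar at (347,238), the drawer front from (415,242) to (496,232) and the staple at (447,182). I'll enlarge these areas.

```bash
cat > h.py <<'E'
import cv2,numpy as np
from rig import eyes
from scipy.optimize import least_squares
C={n:eyes.camera_info(n) for n in("side","top")}
def ray(n,uv):
    c=C[n];K=np.array([[c["fx"],0,c["cx"]],[0,c["fy"],c["cy"]],[0,0,1]])
    p=cv2.undistortPoints(np.array([[uv]],float),K,c["dist"])[0,0]
    R=np.array(c["R"]);d=R.T@np.r_[p,1];return -R.T@np.array(c["t"]),d
def at_z(n,uv,z):
    o,d=ray(n,uv);return o+d*(z-o[2])/d[2]
def tri(uvs,uvt):
    (o1,d1),(o2,d2)=ray("side",uvs),ray("top",uvt)
    a=np.linalg.lstsq(np.c_[d1,-d2],o2-o1,rcond=None)[0]
    p,q=o1+a[0]*d1,o2+a[1]*d2;return (p+q)/2,np.linalg.norm(p-q)
def dep(n,uv,d):
    o,r=ray(n,uv);return o+r*d[int(round(uv[1])),int(round(uv[0]))]
def proj(n,X):
    c=C[n];K=np.array([[c["fx"],0,c["cx"]],[0,c["fy"],c["cy"]],[0,0,1]])
    return cv2.projectPoints(np.array(X,float).reshape(-1,1,3),cv2.Rodrigues(np.array(c["R"]))[0],np.array(c["t"]),K,c["dist"])[0][:,0]
def crop(im,x0,y0,w,h,s):
    c=cv2.resize(im[y0:y0+h,x0:x0+w],None,fx=s,fy=s,interpolation=cv2.INTER_CUBIC)
    for i in range(0,w,10):
        cv2.line(c,(i*s+s//2,0),(i*s+s//2,6),(0,255,255),1)
        if i%20==0: cv2.putText(c,str(x0+i),(i*s,16),0,.35,(0,255,255),1)
    for i in range(0,h,10):
        cv2.line(c,(0,i*s+s//2),(6,i*s+s//2),(0,255,255),1)
        if i%20==0: cv2.putText(c,str(y0+i),(8,i*s+6),0,.35,(0,255,255),1)
    return c
E
python3 - <<'E'
from h import *
t=cv2.imread("pics/top0.png");s=cv2.imread("pics/side0.png")
a=np.vstack([crop(t,250,190,80,60,5),crop(s,235,180,80,60,5)])
b=np.vstack([crop(t,385,115,133,133,3)[:300],crop(s,325,205,133,133,3)[:300]])
b=np.vstack([cv2.resize(crop(t,390,120,115,130,4),(400,300)) if 0 else crop(t,390,170,115,80,3),crop(s,325,200,115,130,3)])
b=b[:600];b=np.vstack([b,np.zeros((600-b.shape[0],b.shape[1],3),np.uint8)]) if b.shape[0]<600 else b
cv2.imwrite("pics/c1.png",np.hstack([a,b]))
E
```

```text
(no output)
```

View pics/c1.png

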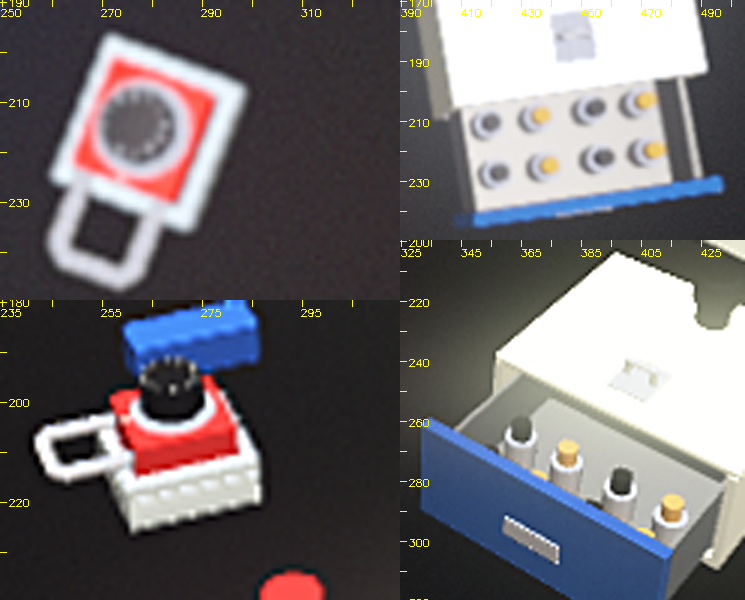

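```bash
python3 - <<'E'
from h import *
np.set_printoptions(precision=4,suppress=True)
dt=np.load("pics/top0.npy");ds=np.load("pics/side0.npy")
print("dial top tri",tri((268.6,195),(276.6,214)),dep("top",(277,214),dt),dep("side",(268.6,195),ds))
cr=[(272.5,197.2),(299,207.3),(287,236),(260,225.8)]
P=np.array([at_z("top",c,.032) for c in cr]);print(P,P.mean(0),np.linalg.norm(P-np.roll(P,-1,0),axis=1))
v=(P[0]+P[1]-P[2]-P[3]);w=P[1]+P[2]-P[0]-P[3];print("yaw +x",np.arctan2(v[1],v[0]),np.arctan2(w[1],w[0])+np.pi/2)
print("crown",tri((245.6-1.5,209.5),(269.5,245)),at_z("top",(269.7,244.8),.040),at_z("side",(244,209),.04))
for n,a,b in(("L",(333.8,260),(415,243)),("R",(415,303),(497,231))):
    print("drawer",n,tri(a,b),at_z("top",b,.1),at_z("side",a,.1))
print("staple",tri((405,241.5),(447.5,182)),at_z("top",(447.5,182),.124),at_z("side",(405,241.5),.124))
# cabinet roof corners from top
im=cv2.imread("pics/top0.png")
def cloud(n,x0,y0,x1,y1,d):
    return np.array([dep(n,(x,y),d) for y in range(y0,y1) for x in range(x0,x1) if d[y,x]>0])
Q=cloud("top",385,115,505,250,dt);top=Q[(Q[:,2]>.095)&(Q[:,2]<.112)&(Q[:,0]>.0)]
print("z hist",np.histogram(Q[:,2],bins=np.arange(0,.2,.01)))
r=cv2.minAreaRect(top[:,:2].astype(np.float32));print(r,cv2.boxPoints(r))
S=cloud("top",255,192,303,252,dt)
for lo,hi in((.025,.036),(.036,.046),(.05,.058),(.074,.084)):
    m=S[(S[:,2]>lo)&(S[:,2]<hi)];print(lo,len(m),m.mean(0),cv2.minAreaRect(m[:,:2].astype(np.float32)))
print("jar",at_z("top",(347,238),.055),"box",at_z("top",(244,185),.03),"eye",at_z("top",(448,135),.155))
E
```

```text
dial top tri (array([0.5766, 0.1907, 0.0778]), np.float64(0.0006093840347606419)) [0.5768 0.1893 0.0789] [0.5733 0.1864 0.0813]
[[0.6274 0.2085 0.032 ]
 [0.5988 0.1359 0.032 ]
 [0.5213 0.1686 0.032 ]
 [0.5496 0.2421 0.032 ]] [0.5743 0.1888 0.032 ] [0.078  0.084  0.0788 0.0848]
yaw +x -0.40369538618119744 -0.3718193591068011
crown (array([0.4982, 0.2121, 0.0521]), np.float64(0.0022853264431817745)) [0.498  0.2141 0.04  ] [0.5092 0.2286 0.04  ]
drawer L (array([ 0.4976, -0.1616,  0.1014]), np.float64(0.0014760134224763555)) [ 0.497  -0.1614  0.1   ] [ 0.4993 -0.161   0.1   ]
drawer R (array([ 0.5243, -0.3726,  0.1045]), np.float64(0.0023481730339818406)) [ 0.5237 -0.3736  0.1   ] [ 0.5291 -0.3712  0.1   ]
staple (array([ 0.6497, -0.247 ,  0.1214]), np.float64(0.004788715068022419)) [ 0.6474 -0.2445  0.124 ] [ 0.6494 -0.2498  0.124 ]
z hist (array([2672, 1526,  227,  204,  441,  292,  276,  218,   59,  363, 5973,
         43,   30,   24,   36,   53,    0,    0,    0]), array([0.  , 0.01, 0.02, 0.03, 0.04, 0.05, 0.06, 0.07, 0.08, 0.09, 0.1 ,
       0.11, 0.12, 0.13, 0.14, 0.15, 0.16, 0.17, 0.18, 0.19]))
((0.6508569717407227, -0.2493756115436554), (0.29357776045799255, 0.22187046706676483), 7.0839619636535645) [[ 0.4915 -0.1574]
 [ 0.5189 -0.3776]
 [ 0.8102 -0.3414]
 [ 0.7828 -0.1212]]
0.025 280 [0.5768 0.1855 0.0312] ((0.5754958391189575, 0.1919131726026535), (0.0783318355679512, 0.08535919338464737), 68.66476440429688)
0.036 159 [0.5226 0.2089 0.0424] ((0.5498214364051819, 0.19784808158874512), (0.05267715826630592, 0.11319524794816971), 61.98684310913086)
0.05 310 [0.5762 0.1886 0.0534] ((0.576829195022583, 0.1914234608411789), (0.05990280210971832, 0.06328757107257843), 68.57371520996094)
0.074 166 [0.5765 0.1917 0.0779] ((0.5763300657272339, 0.19150003790855408), (0.036025047302246094, 0.03672812506556511), 46.12519836425781)
jar [0.5134 0.0079 0.055 ] box [0.6628 0.2881 0.03  ] eye [ 0.7601 -0.2432  0.155 ]
```

drive_tool(
  rows=[
    [-0.4, -0.5, 0, 0],
    [-1.2, -1.6, 0, 0],
    [-2.1, -2.9, 0, 0],
    [-3.0, -4.1, 0, 0],
    [-3.9, -5.3, 0, 0],
    [-4.8, -6.6, 0, 0],
    [-5.7, -7.8, 0, 0],
    [-6.6, -9.0, 0, 0],
  ],
  grip=0,
  newtons=40,
)

```text
clock: 0.77
position: [0.2539, 0.29, 0.253]
ee_rot: [-0.0, 0.137, 0.991, -0.0]
contact_force: [2.2, -0.3, 0.4]
width: 0.0002
gripper_force: 0.0
```

drive_tool(
  rows=[
    [-0.9, -1.2, 0, 0],
    [-1.8, -2.4, 0, 0],
    [-2.7, -3.7, 0, 0],
    [-3.6, -4.9, 0, 0],
    [-4.5, -6.1, 0, 0],
    [-5.4, -7.4, 0, 0],
    [-6.3, -8.6, 0, 0],
    [-7.2, -9.8, 0, 0],
  ],
)

```text
clock: 1.43
position: [0.3604, 0.0053, 0.2533]
ee_rot: [0.0, 0.138, 0.99, 0.0]
contact_force: [0.8, -0.1, 0.4]
width: -0.0
gripper_force: 0.0
```

drive_tool(
  rows=[
    [-0.9, -1.2, 0, -0.5],
    [-1.8, -2.4, 0, -1.1],
    [-2.7, -3.7, 0.5, -1.7],
    [-3.6, -4.9, 1.0, -2.3],
    [-4.5, -6.1, 1.5, -2.9],
    [-5.4, -7.4, 2.0, -3.4],
    [-6.2, -8.6, 2.2, -3.8],
    [-6.9, -9.6, 2.4, -3.8],
  ],
)

```text
clock: 2.1
position: [0.4612, -0.2732, 0.1919]
ee_rot: [-0.001, -0.061, 0.998, 0.0]
contact_force: [1.0, 0.2, 0.3]
width: 0.0001
gripper_force: 0.0
```

```bash
cat > g.py <<'E'
import numpy as np
from rig import get_state
from scipy.spatial.transform import Rotation as Ro
def rel(x,y,z,xang=None):
    s=get_state();R=Ro.from_quat(s["ee_rot"],scalar_first=True).as_matrix()
    d=R.T@(np.array([x,y,z])-s["position"])/.025
    a=np.degrees(np.arctan2(R[1,0],R[0,0]))
    print("clock",s["clock"],"pos",s["position"].round(4),"xang",a.round(2),"tilt",R[:,2].round(3),"w",s["width"].round(4),"F",s["contact_force"].round(1),"q6",s["qpos"].round(2))
    print("units",d.round(2),"turn",None if xang is None else (a-xang)/6)
E
python3 -c "
from g import *
rel(.461,-.273,.087,-172.9)"
```

```text
Traceback (most recent call last):
  File "g.py", line 8, in rel
    print("clock",s["clock"],"pos",s["position"].round(4),"xang",a.round(2),"tilt",R[:,2].round(3),"w",s["width"].round(4),"F",s["contact_force"].round(1),"q6",s["qpos"].round(2))
                                                                                                       ^^^^^^^^^^^^^^^^
AttributeError: 'float' object has no attribute 'round'
```

```bash
sed -i 's/s\["width"\].round(4)/round(float(s["width"]),4)/' g.py
```

drive_tool(
  rows=[
    [0, 0, 0.6, 0],
    [0, 0, 1.4, 0],
    [0, 0, 2.2, 0],
    [0, 0, 3.0, 0],
    [0, 0, 3.7, 0],
    [0, 0, 4.2, 0],
    [-0.3, 0, 4.2, 0],
    [-0.7, 0, 4.2, 0],
  ],
)

```text
clock: 2.77
position: [0.4782, -0.2682, 0.0876]
ee_rot: [-0.001, -0.061, 0.998, 0.001]
contact_force: [-0.0, 0.0, 0.2]
width: -0.0001
gripper_force: 0.0
```

drive_tool(
  rows=[
    [-0.2, 0, 0, 0],
    [-0.5, 0, 0, 0],
    [-0.9, 0, 0, 0],
    [-1.4, 0, 0, 0],
    [-1.9, 0, 0, 0],
    [-2.4, 0, 0, 0],
    [-2.9, 0, 0, 0],
    [-3.4, 0, 0, 0],
  ],
)

```text
clock: 3.43
position: [0.5643, -0.2579, 0.0883]
ee_rot: [-0.0, -0.061, 0.998, 0.0]
contact_force: [-2.1, -1.0, 1.7]
width: -0.0002
gripper_force: 1.3
```

drive_tool(
  rows=[
    [-0.2, 0, 0, 0],
    [-0.3, 0, 0, 0],
    [-0.4, 0, 0, 0],
    [-0.5, 0, 0, 0],
    [-0.6, 0, 0, 0],
    [-0.7, 0, 0, 0],
    [-0.8, 0, 0, 0],
    [-0.9, 0, 0, 0],
  ],
)

```text
clock: 4.1
position: [0.5833, -0.2557, 0.0881]
ee_rot: [-0.003, -0.062, 0.998, 0.0]
contact_force: [-12.2, -3.2, 7.7]
width: -0.0
gripper_force: 6.4
```

drive_tool(
  rows=[
    [-0.05, 0, 0, 0],
    [-0.1, 0, 0, 0],
    [-0.15, 0, 0, 0],
    [-0.2, 0, 0, 0],
    [-0.2, 0, 0, 0],
    [-0.2, 0, 0, 0],
    [-0.2, 0, 0, 0],
    [-0.2, 0, 0, 0],
  ],
)

```text
clock: 4.77
position: [0.5833, -0.2556, 0.0882]
ee_rot: [-0.007, -0.062, 0.998, 0.0]
contact_force: [-17.9, -5.1, 10.8]
width: 0.0002
gripper_force: 9.5
```

drive_tool(
  rows=[
    [0.3, 0, 0, 0],
    [0.7, 0, 0, 0],
    [1.1, 0, 0, 0],
    [1.3, 0, -0.5, 0],
    [1.3, 0, -1.5, 0],
    [1.3, 0.2, -2.7, 0],
    [1.1, 1.0, -3.8, 0],
    [0.8, 2.2, -4.6, 0],
  ],
)

```text
clock: 5.43
position: [0.565, -0.2049, 0.2069]
ee_rot: [0.003, -0.059, 0.998, -0.002]
contact_force: [0.5, 0.4, 0.3]
width: -0.0003
gripper_force: 0.0
```

drive_tool(
  rows=[
    [-0.2, 1.4, 0, 0],
    [-0.4, 2.8, 0, 0],
    [-0.6, 4.2, 0, 0],
    [-0.8, 5.6, 0, 0],
    [-1.0, 7.0, 0, 0],
    [-1.2, 8.4, 0, 0],
    [-1.4, 9.6, 0, 0],
    [-1.5, 10.8, 0, 0],
  ],
  grip=85,
)

```text
clock: 6.1
position: [0.5685, 0.0719, 0.2045]
ee_rot: [0.001, -0.061, 0.998, 0.0]
contact_force: [0.8, -0.3, -0.3]
width: 0.0848
gripper_force: 0.0
```

drive_tool(
  rows=[
    [-0.1, 1.0, 0, 0.6],
    [-0.2, 2.0, 0, 1.2],
    [-0.4, 3.0, 0, 1.9],
    [-0.5, 3.8, 0, 2.6],
    [-0.6, 4.4, 0, 3.3],
    [-0.7, 4.8, 0, 4.0],
    [-0.8, 4.9, 0, 4.7],
    [-0.8, 4.9, 0, 4.7],
  ],
)

```text
clock: 6.77
position: [0.5734, 0.1952, 0.2042]
ee_rot: [0.001, 0.184, 0.983, 0.001]
contact_force: [-0.7, -0.2, 0.5]
width: 0.0852
gripper_force: 0.0
```

```bash
python3 - <<'E'
from g import *
rel(.5763,.1905,.081,158.6)
from h import *
for n in("side","top"):
    im,d=eyes.get_image(n);cv2.imwrite(f"pics/{n}1.png",im[:,:,::-1]);np.save(f"pics/{n}1.npy",d)
t=cv2.imread("pics/top1.png");s=cv2.imread("pics/side1.png")
cv2.imwrite("pics/c2.png",np.hstack([crop(t,380,110,130,140,3),crop(s,235,170,135,140,3)]))
E
```

```text
clock 6.7667 pos [0.5734 0.1952 0.2042] xang 158.82 tilt [ 0.002  0.001 -1.   ] w 0.0852 F [-0.7 -0.2  0.5] q6 [ 0.21  0.35  1.52  0.    1.27 -0.99]
units [-0.17 -0.15  4.93] turn 0.03701265706281257
```

View pics/c2.png

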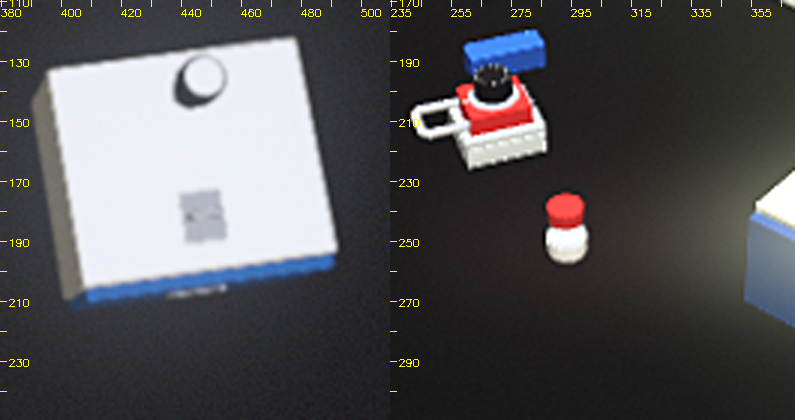

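The top view shows the drawer flush at rows 195–210 and the eyepiece untouched at (446,137). The side view shows the padlock, jar and box unmoved. Next I'll go down onto the dial.

drive_tool(
  rows=[
    [-0.1, -0.1, 0.5, 0],
    [-0.2, -0.15, 1.2, 0],
    [-0.2, -0.15, 2.1, 0],
    [-0.2, -0.15, 3.0, 0],
    [-0.2, -0.15, 3.8, 0],
    [-0.2, -0.15, 4.4, 0],
    [-0.2, -0.15, 4.8, 0],
    [-0.2, -0.15, 4.9, 0],
  ],
)

```text
clock: 7.53
position: [0.5752, 0.1878, 0.0792]
ee_rot: [-0.001, 0.184, 0.983, -0.001]
contact_force: [-0.1, 0.0, -0.7]
width: 0.0849
gripper_force: 0.0
```

drive_tool(
  rows=[
    [0, 0, 0, 0],
    [0, 0, 0, 0],
    [0, 0, 0, 0],
    [0, 0, 0, 0],
    [0, 0, 0, 0],
    [0, 0, 0, 0],
    [0, 0, 0, 0],
    [0, 0, 0, 0],
  ],
  grip=30,
  newtons=30,
)

```text
clock: 8.2
position: [0.5777, 0.1896, 0.0824]
ee_rot: [0.002, 0.184, 0.983, 0.001]
contact_force: [0.5, 4.2, 6.0]
width: 0.0365
gripper_force: 31.0
```

```bash
python3 - <<'E'
from g import *
rel(.5763,.1905,.081,158.6);print(get_state()["moment"])
E
```

```text
clock 8.2 pos [0.5777 0.1896 0.0824] xang 158.78 tilt [ 0.004  0.002 -1.   ] w 0.0365 F [0.5 4.2 6. ] q6 [ 0.2   0.46  1.68  0.    1.   -1.  ]
units [0.07 0.01 0.06] turn 0.030403539291067243
[ 0.58346537 -0.09454114 -0.06704182]
```

drive_tool(
  rows=[
    [0, 0.05, -0.06, 0.2],
    [0, 0.05, -0.06, 0.6],
    [0, 0.05, -0.06, 1.0],
    [0, 0.05, -0.06, 1.4],
    [0, 0.05, -0.06, 1.8],
    [0, 0.05, -0.06, 2.2],
    [0, 0.05, -0.06, 2.6],
    [0, 0.05, -0.06, 3.0],
  ],
)

```text
clock: 8.87
position: [0.5771, 0.1893, 0.0824]
ee_rot: [0.001, 0.336, 0.942, -0.0]
contact_force: [1.6, 0.8, 1.4]
width: 0.0366
gripper_force: 31.0
```

```bash
python3 - <<'E'
from g import *
rel(.5763,.1905,.081,158.6);print(get_state()["moment"])
E
```

```text
clock 8.8667 pos [0.5771 0.1893 0.0824] xang 140.69 tilt [ 0.001 -0.001 -1.   ] w 0.0366 F [1.6 0.8 1.4] q6 [ 0.2   0.46  1.67 -0.    1.01 -0.68]
units [0.05 0.01 0.06] turn -2.9857578221080274
[ 0.12222584 -0.21612352  0.01330445]
```

drive_tool(
  rows=[
    [0, 0, 0, 0.3],
    [0, 0, 0, 0.6],
    [0, 0, 0, 0.9],
    [0, 0, 0, 1.2],
    [0, 0, 0, 1.5],
    [0, 0, 0, 1.8],
    [0, 0, 0, 2.1],
    [0, 0, 0, 2.4],
  ],
)

```text
clock: 9.53
position: [0.5767, 0.189, 0.0824]
ee_rot: [0.0, 0.451, 0.892, -0.001]
contact_force: [0.2, -1.8, 1.5]
width: 0.0371
gripper_force: 30.9
```

```bash
cat > m.py <<'E'
from g import *
rel(.5763,.1905,.081,158.6);print(get_state()["moment"])
from h import *
d=eyes.get_image("top")[0];n=len(__import__("glob").glob("pics/t_*"))
cv2.imwrite(f"pics/t_{n}.png",d[:,:,::-1])
a=cv2.imread("pics/top0.png").astype(int);r=slice(232,254),slice(255,285)
print("shackle rows bright:",[int((d[y,255:285].min(1)>130).sum()) for y in range(238,254)],[int((a[y,255:285].min(1)>130).sum()) for y in range(238,254)])
E
python3 m.py
```

```text
clock 9.5333 pos [0.5767 0.189  0.0824] xang 126.32 tilt [ 0.    -0.001 -1.   ] w 0.0371 F [ 0.2 -1.8  1.5] q6 [ 0.2   0.46  1.67 -0.    1.01 -0.43]
units [0.06 0.02 0.06] turn -5.379665952821895
[-0.06313625 -0.08751956  0.05906084]
shackle rows bright: [11, 12, 15, 16, 20, 23, 21, 18, 14, 9, 6, 6, 6, 6, 6, 5] [9, 10, 11, 13, 16, 17, 14, 10, 7, 2, 0, 0, 0, 0, 0, 0]
```

drive_tool(
  rows=[
    [0, 0, 0, 0.3],
    [0, 0, 0, 0.6],
    [0, 0, 0, 0.9],
    [0, 0, 0, 1.2],
    [0, 0, 0, 1.5],
    [0, 0, 0, 1.8],
    [0, 0, 0, 2.1],
    [0, 0, 0, 2.4],
  ],
)

```text
clock: 10.25
position: [0.5763, 0.1887, 0.0824]
ee_rot: [0.0, 0.559, 0.829, -0.001]
contact_force: [-0.7, -0.9, 2.3]
width: 0.0369
gripper_force: 31.1
```

```bash
python3 m.py
```

```text
clock 10.25 pos [0.5763 0.1887 0.0824] xang 111.96 tilt [-0.001 -0.002 -1.   ] w 0.0369 F [-0.7 -0.9  2.3] q6 [ 0.2   0.46  1.68 -0.    1.01 -0.18]
units [0.07 0.03 0.06] turn -7.772992725549256
[-0.20224688  0.0568639   0.07967542]
shackle rows bright: [11, 13, 13, 14, 16, 18, 22, 23, 20, 16, 12, 8, 6, 6, 5, 5] [9, 10, 11, 13, 16, 17, 14, 10, 7, 2, 0, 0, 0, 0, 0, 0]
```

```bash
python3 - <<'E'
from h import *
s=eyes.get_image("side")[0][:,:,::-1].copy();t=cv2.imread("pics/t_1.png");s0=cv2.imread("pics/side0.png");t0=cv2.imread("pics/top0.png")
cv2.imwrite("pics/c3.png",np.vstack([np.hstack([crop(s0,235,190,66,40,6),crop(s,235,190,66,40,6)]),np.hstack([crop(t0,245,215,66,45,6),crop(t,245,215,66,45,6)])]))
E
```

```text
(no output)
```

View pics/c3.png

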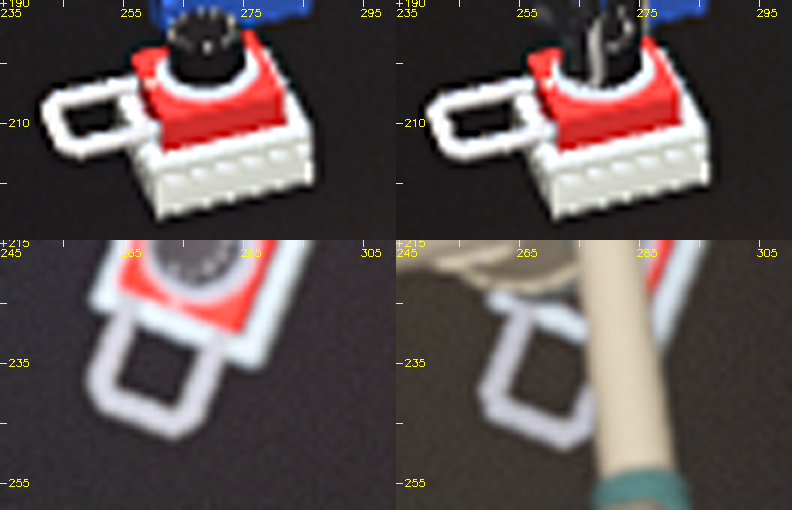

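drive_tool(
  rows=[
    [0, 0, 0, 0],
    [0, 0, 0, 0],
    [0, 0, 0, 0],
    [0, 0, 0, 0],
    [0, 0, -0.4, 0],
    [0, 0, -1.0, 0],
    [0, 0, -1.8, 0.5],
    [0, 0, -2.4, 1.2],
  ],
  grip=85,
)

```text
clock: 11.02
position: [0.5771, 0.1898, 0.1441]
ee_rot: [0.0, 0.611, 0.791, 0.001]
contact_force: [0.3, 0.3, 0.8]
width: 0.0851
gripper_force: 0.0
```

drive_tool(
  rows=[
    [0, 0, 0, 0.9],
    [0, 0, 0, 1.9],
    [0, 0, 0, 2.9],
    [0, 0, 0, 3.9],
    [0, 0, 0, 4.9],
    [0, 0, 0, 5.7],
    [0, 0, 0, 6.0],
    [0, 0, 0, 6.0],
  ],
  grip=0,
)

```text
clock: 11.68
position: [0.5768, 0.1897, 0.143]
ee_rot: [0.0, 0.825, 0.565, 0.0]
contact_force: [-0.2, -0.1, 0.5]
width: 0.0001
gripper_force: 0.0
```

```bash
python3 - <<'E'
from h import *
from g import *
o=np.array([.5763,.1902]);u=np.array([-.931,.365])
print(at_z("top",(270.6,235.8),.04), o+u*.057, "want hole",o+u*.0605)
for n in("top","side"): print(proj(n,[np.r_[o+u*.078,.04],np.r_[o+u*.085,.04]]))
rel(*(o+u*.0605),.052,68.6)
E
```

```text
[0.52198674 0.2118079  0.04      ] [0.523233 0.211005] want hole [0.5199745 0.2122825]
[[268.02180318 242.67426207]
 [267.06125811 245.12664976]]
[[244.38349957 211.15471823]
 [242.07870193 211.67192582]]
clock 11.6833 pos [0.5768 0.1897 0.143 ] xang 68.79 tilt [ 0.001  0.    -1.   ] w 0.0001 F [-0.2 -0.1  0.5] q6 [0.2  0.4  1.6  0.   1.14 0.57]
units [ 0.02 -2.45  3.64] turn 0.03094282590005785
```

drive_tool(
  rows=[
    [0, -0.7, 0, 0],
    [0, -1.6, 0, 0],
    [0, -2.2, 0.2, 0],
    [0, -2.45, 0.7, 0],
    [0, -2.45, 1.5, 0],
    [0, -2.45, 2.1, 0],
    [0, -2.45, 2.5, 0],
    [0, -2.45, 2.8, 0],
  ],
)

```text
clock: 12.35
position: [0.5193, 0.2118, 0.0716]
ee_rot: [-0.0, 0.825, 0.565, -0.0]
contact_force: [0.2, 0.2, 0.1]
width: 0.0001
gripper_force: 0.0
```

drive_tool(
  rows=[
    [0, 0, 0.2, 0],
    [0, 0, 0.4, 0],
    [0, 0, 0.6, 0],
    [0, 0, 0.8, 0],
    [0, 0, 0.85, 0],
    [0, 0, 0.85, 0],
    [0, 0, 0.85, 0],
    [0, 0, 0.85, 0],
  ],
)

```text
clock: 13.02
position: [0.5199, 0.2119, 0.0514]
ee_rot: [0.0, 0.825, 0.565, 0.0]
contact_force: [1.2, 1.2, 0.0]
width: -0.0002
gripper_force: 0.0
```

drive_tool(
  rows=[
    [0, -0.1, 0, 0],
    [0, -0.2, 0, 0],
    [0, -0.3, 0, 0],
    [0, -0.4, 0, 0],
    [0, -0.5, 0, 0],
    [0, -0.6, 0, 0],
    [0, -0.7, 0, 0],
    [0, -0.75, 0, 0],
  ],
)

```text
clock: 13.68
position: [0.502, 0.2188, 0.0512]
ee_rot: [-0.0, 0.825, 0.565, 0.0]
contact_force: [2.4, -0.8, 0.2]
width: -0.0
gripper_force: 1.3
```

```bash
python3 - <<'E'
from g import *
rel(.52,.2123,.052,68.6)
from h import *
s=eyes.get_image("side")[0][:,:,::-1].copy();s0=cv2.imread("pics/side0.png")
cv2.imwrite("pics/c4.png",np.hstack([crop(s0,220,180,80,50,5),crop(s,220,180,80,50,5)]))
E
```

```text
clock 13.6833 pos [0.502  0.2188 0.0512] xang 68.8 tilt [ 0.  0. -1.] w -0.0 F [ 2.4 -0.8  0.2] q6 [0.28 0.42 1.84 0.   0.87 0.65]
units [ 0.02  0.77 -0.03] turn 0.03323582215326818
```

View pics/c4.png

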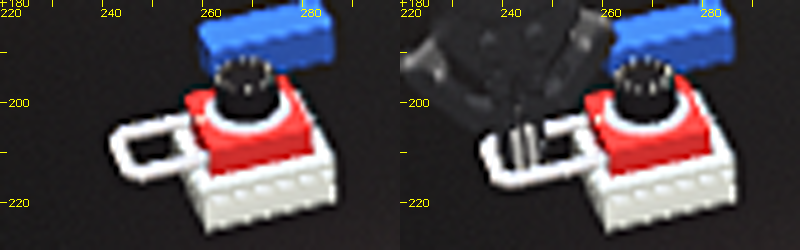

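The shackle bar has moved from column 242 to about 236, so it is roughly 17 mm out and sliding at about 2.5 N. I'll keep pulling until it reaches its stop.

drive_tool(
  rows=[
    [0, -0.05, 0, 0],
    [0, -0.1, 0, 0],
    [0, -0.15, 0, 0],
    [0, -0.2, 0, 0],
    [0, -0.25, 0, 0],
    [0, -0.28, 0, 0],
    [0, -0.3, 0, 0],
    [0, -0.3, 0, 0],
  ],
)

```text
clock: 14.4
position: [0.4974, 0.2207, 0.0515]
ee_rot: [0.002, 0.825, 0.565, 0.002]
contact_force: [6.7, -4.4, -0.7]
width: 0.0
gripper_force: 3.5
```

drive_tool(
  rows=[
    [0, 0.2, 0, 0],
    [0, 0.5, 0, 0],
    [0, 0.5, -0.6, 0],
    [0, 0.5, -1.6, 0],
    [0, 0.5, -2.8, 0],
    [0, 0.8, -3.8, -0.7],
    [0, 1.6, -4.0, -1.7],
    [0, 2.5, -4.0, -2.8],
  ],
)

```text
clock: 15.07
position: [0.5536, 0.1994, 0.1537]
ee_rot: [0.0, 0.732, 0.682, 0.001]
contact_force: [1.1, 0.6, 0.4]
width: -0.0002
gripper_force: 0.0
```

drive_tool(
  rows=[
    [0, 0, 0, -1.1],
    [0, 0, 0, -2.2],
    [0, 0, 0, -3.3],
    [0, 0, 0, -4.4],
    [0, 0, 0, -5.5],
    [0, 0, 0, -6.6],
    [0, 0, 0, -7.7],
    [0, 0, 0, -8.7],
  ],
  grip=85,
)

```text
clock: 15.73
position: [0.5524, 0.1988, 0.1504]
ee_rot: [-0.002, 0.358, 0.934, -0.0]
contact_force: [-0.2, 0.2, -0.4]
width: 0.085
gripper_force: 0.0
```

drive_tool(
  rows=[
    [0, 0, 0, -0.9],
    [0, 0, 0, -1.8],
    [0, 0, 0, -2.6],
    [0, 0, 0, -3.2],
    [0, 0, 0, -3.5],
    [0, 0, 0, -3.5],
    [0, 0, 0, -3.5],
    [0, 0, 0, -3.5],
  ],
)

```text
clock: 16.4
position: [0.553, 0.1987, 0.1507]
ee_rot: [-0.001, 0.184, 0.983, -0.0]
contact_force: [0.3, 0.6, 1.0]
width: 0.0852
gripper_force: 0.0
```

```bash
python3 - <<'E'
from g import *
rel(.5765,.1900,.056,158.6)
E
```

```text
clock 16.4 pos [0.553  0.1987 0.1507] xang 158.75 tilt [-0.001  0.    -1.   ] w 0.0852 F [0.3 0.6 1. ] q6 [ 0.23  0.37  1.63  0.    1.14 -0.97]
units [-1.01  0.02  3.79] turn 0.025023501308088687
```

drive_tool(
  rows=[
    [-0.5, 0, 0, 0],
    [-1.0, 0, 0.2, 0],
    [-1.0, 0, 0.9, 0],
    [-1.0, 0, 1.8, 0],
    [-1.0, 0, 2.6, 0],
    [-1.0, 0, 3.2, 0],
    [-1.0, 0, 3.6, 0],
    [-1.0, 0, 3.75, 0],
  ],
)

```text
clock: 17.07
position: [0.5767, 0.1889, 0.0552]
ee_rot: [-0.001, 0.184, 0.983, -0.001]
contact_force: [0.1, -1.0, -0.8]
width: 0.0853
gripper_force: 0.0
```

drive_tool(
  rows=[
    [0, 0, 0, 0],
    [0, 0, 0, 0],
    [0, 0, 0, 0],
    [0, 0, 0, 0],
    [0, 0, 0, 0],
    [0, 0, 0, 0],
    [0, 0, 0, 0],
    [0, 0, 0, 0],
  ],
  grip=50,
  newtons=70,
)

```text
clock: 17.73
position: [0.578, 0.1898, 0.0586]
ee_rot: [0.002, 0.184, 0.983, 0.001]
contact_force: [1.6, -0.5, 6.2]
width: 0.0581
gripper_force: 78.5
```

```bash
python3 - <<'E'
from g import *
rel(.5765,.1900,.056,158.6)
from h import *
s=eyes.get_image("side")[0][:,:,::-1].copy();t=eyes.get_image("top")[0][:,:,::-1].copy()
cv2.imwrite("pics/c5.png",np.hstack([crop(s,215,150,100,90,4),crop(t,230,170,98,90,4)]))
E
```

```text
clock 17.7333 pos [0.578  0.1898 0.0586] xang 158.8 tilt [ 0.003  0.001 -1.   ] w 0.0581 F [ 1.6 -0.5  6.2] q6 [ 0.2   0.49  1.7  -0.    0.95 -1.  ]
units [ 0.06 -0.02  0.1 ] turn 0.033775400570481416
```

View pics/c5.png

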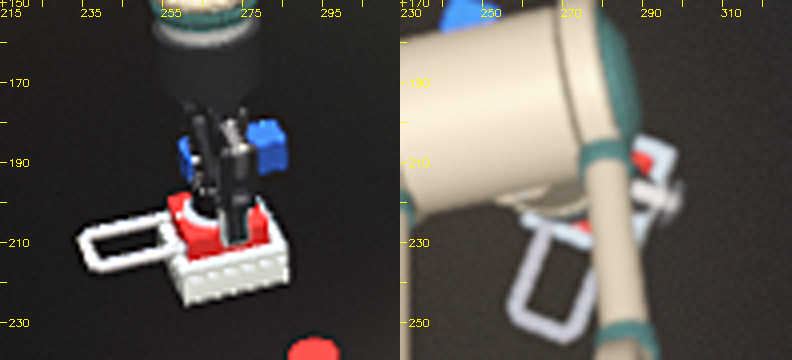

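The side view shows the fingers gripping the case, with the shackle edge now at column 234.5, which is about 22 mm out and so fully open. Next I'll lift.

drive_tool(
  rows=[
    [0, 0, -0.1, 0],
    [0, 0, -0.3, 0],
    [0, 0, -0.6, 0],
    [0, 0, -1.0, 0],
    [0, 0, -1.5, 0],
    [0, 0, -2.0, 0],
    [0, 0, -2.5, 0],
    [0, 0, -2.9, 0],
  ],
  newtons=90,
)

```text
clock: 18.5
position: [0.5752, 0.1894, 0.1305]
ee_rot: [-0.001, 0.184, 0.983, -0.001]
contact_force: [0.3, 0.1, -4.0]
width: 0.0572
gripper_force: 98.0
```

drive_tool(
  rows=[
    [0, 0, -0.5, 0],
    [0, 0, -1.1, 0],
    [0, 0, -1.8, 0],
    [0, 0, -2.5, 0],
    [0, 0, -3.2, 0],
    [0, 0, -3.8, 0],
    [0, 0, -4.2, 0],
    [0, 0, -4.4, 0],
  ],
)

```text
clock: 19.17
position: [0.5764, 0.1896, 0.2413]
ee_rot: [0.0, 0.184, 0.983, 0.0]
contact_force: [0.0, -0.1, -3.6]
width: 0.0577
gripper_force: 98.0
```

Force −4 N matches the 0.45 kg padlock, so it is held. Now I'll carry it over the staple.

drive_tool(
  rows=[
    [-0.2, -0.3, 0, 0],
    [-0.5, -0.9, 0, 0],
    [-1.0, -1.7, 0, 0],
    [-1.6, -2.7, 0, 0],
    [-2.2, -3.7, 0, 0],
    [-2.8, -4.7, 0, 0],
    [-3.4, -5.7, 0, 0],
    [-4.0, -6.7, 0, 0],
  ],
)

```text
clock: 19.83
position: [0.6083, -0.0047, 0.2382]
ee_rot: [-0.002, 0.184, 0.983, -0.0]
contact_force: [0.5, -0.5, -4.0]
width: 0.0575
gripper_force: 98.0
```

drive_tool(
  rows=[
    [-0.6, -1.0, 0, 0],
    [-1.2, -2.0, 0, 0],
    [-1.8, -3.0, 0, 0],
    [-2.4, -4.0, 0, 0],
    [-3.0, -5.0, 0, 0],
    [-3.5, -5.9, 0, 0],
    [-3.9, -6.6, 0, 0],
    [-4.3, -7.2, 0, 0],
  ],
)

```text
clock: 20.5
position: [0.6432, -0.2117, 0.2379]
ee_rot: [-0.002, 0.185, 0.983, 0.0]
contact_force: [0.0, -0.3, -4.1]
width: 0.0574
gripper_force: 98.0
```

drive_tool(
  rows=[
    [-0.3, -0.5, 0, 0],
    [-0.5, -0.9, 0, 0],
    [-0.7, -1.2, 0, 0],
    [-0.8, -1.4, 0, 0],
    [-0.8, -1.4, 0, 0],
    [-0.8, -1.4, 0, 0],
    [-0.8, -1.4, 0, 0],
    [-0.8, -1.4, 0, 0],
  ],
)

```text
clock: 21.17
position: [0.6504, -0.2482, 0.24]
ee_rot: [-0.0, 0.183, 0.983, 0.0]
contact_force: [-0.7, 0.4, -3.1]
width: 0.0576
gripper_force: 98.0
```

```bash
python3 - <<'E'
from g import *
rel(.651,-.248,.239,158.6)
from h import *
s=eyes.get_image("side")[0][:,:,::-1].copy();t=eyes.get_image("top")[0][:,:,::-1].copy()
cv2.imwrite("pics/c6.png",np.hstack([crop(s,330,130,133,190,3),crop(t,380,100,130,190,3)]))
E
```

```text
clock 21.1667 pos [ 0.6504 -0.2482  0.24  ] xang 158.86 tilt [ 0.     0.001 -1.   ] w 0.0576 F [-0.7  0.4 -3.1] q6 [-0.46  0.47  1.24  0.    1.44 -1.67]
units [-0.02  0.01  0.04] turn 0.04332380601762509
```

View pics/c6.png

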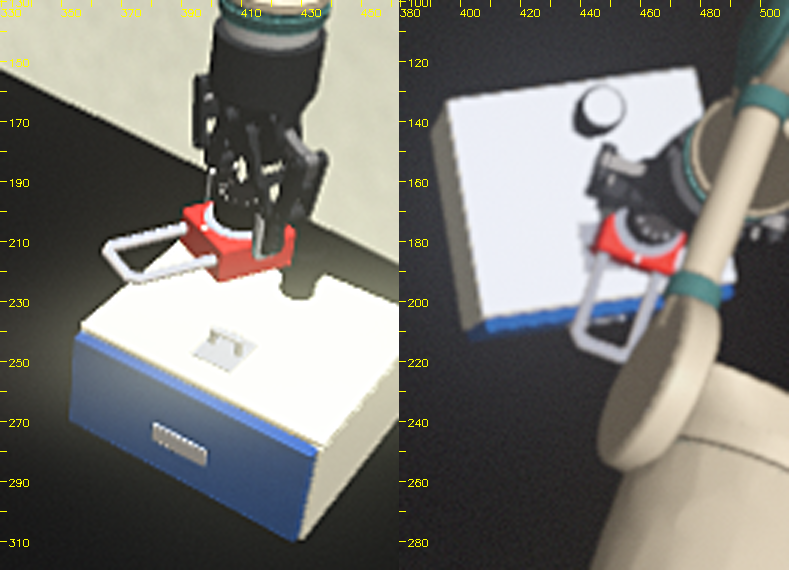

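The padlock hangs level and open over the staple, with its case near (408,212) in the side view and the staple at (404,245). The drawer is home and the eyepiece has not moved.

```bash
python3 -c "
from rig import order
print(order.sign_off())"
```

```text
the job is handed in; nothing more can be done
None
```

The job is handed in: the drawer is home, and the open padlock is held level about 80 mm above the staple; the eyepiece, jar and blue box showed no movement when last in view. The judge's verdict was not shown.

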